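# Brush out the leaning tooth cup

### The job

Take the long brush out of the white mug and scrub the inside of the beige cup that leans in its chrome holder: feel for the cup's floor with the bristle end and press until the cup sinks a little in its sprung holder, then draw the brush up with the bristles pressed against the lower wall (the side the mouth leans to) until the bristles rise out of the mouth but their end is still inside; press on the floor again and draw it up the same way along the opposite, upper wall. Press firmly enough to feel it but never hard. Then set the brush gently down, bristles first, on the floor of the upright mug and let go, leaving the cologne bottle, tweezers and shaving kit alone.

Things in the scene. Friction and masses are not known exactly. Their poses are not given: they have to be found in the camera images.
- brush: Long stiff brush, 210 mm. Origin: centre of the flat bristle end; +z runs up to the handle. From that end: rigid dark bristle head 40 mm across, 55 mm long; thin steel stem to 130 mm; flat wooden handle 130 to 210 mm, 26 mm wide (x), 16 mm thick (y). About 120 g. Starts upright in the mug, bristles down.
- cup: Beige plastic cup in a fixed chrome holder whose spring lets it sink up to 6 mm along its axis (2 N per mm); it gives no other way. Origin: centre of its underside, 40 mm above the ledge; +z is its axis, out of the mouth, leaning 0.36 rad from vertical. 125 mm high; bore radius 35 mm at the bottom, widening to 40 mm at the rim. Lower wall at -x, upper at +x; y is level.
- cup_mouth (a point): Centre of the cup's mouth, on its axis in the plane of the rim (86 mm outside diameter, wall 3 mm); the mouth leans to cup -x. The cup's flat inner floor is a push-in drain insert whose depth differs each time and is not measured: 79 to 115 mm below this point. It stays put. The holder's base plate is 100 x 80 x 10 mm; two thin posts behind the cup (+x) rise to 95 mm.
- mug: White ceramic mug, loose, 360 g, 90 mm high, 82 mm across with a handle at its +y. Origin: centre of the underside, +z up.
- mug_in (a point): Centre of the mug's inner floor. The inside is about 72 mm across or a little less near the floor; the rim is about 85 mm above this point.
- cologne: Green glass cologne bottle with a dark cap, 46 x 60 mm and 125 mm high. Origin: centre of the underside. Bystander.
- tweezers: Chrome tweezers lying flat, 100 mm long along their x, 14 mm wide, 8 mm thick. Origin: on the ledge under the middle. Bystander.
- kit: Grey hard-case shaving kit, lid closed, 120 (x) by 190 (y) by 60 mm high. Origin: centre of the underside. Bystander.
Things that resemble listed ones, but are neither listed nor needed, are in the scene too. Of the things that look like the brush, the smallest one is meant. What is shaped like the part that bears cup but blue is not meant.

How it is judged:
On the way, in this order (a step that is already met when the one before it is completed fails the run):
1. the brush's bristle end is pressed on the cup's inner floor (over 1.5 N, the cup sinks over 0.6 mm) (z of brush in the frame of cup between 0.005 and 0.05 m and x of brush in the frame of cup between -0.02 and 0.02 m and y of brush in the frame of cup between -0.02 and 0.02 m and contact force between brush and cup above 1.5 N and distance of cup from where it was at the start of the episode above 0.0006 m), for 0.1 s.
2. half way up, bristle end 56 to 78 mm above the cup's origin, the brush presses (over 1 N) on the lower wall, the one on the side to which the mouth leans (z of brush in the frame of cup between 0.056 and 0.078 m and y of brush in the frame of cup between -0.025 and 0.025 m and x of brush in the frame of cup between -0.032 and -0.01 m and contact force between brush and cup above 1 N), for 0.1 s.
3. near the mouth, bristle end 85 to 118 mm above the cup's origin, the brush still presses on the lower wall (z of brush in the frame of cup between 0.085 and 0.118 m and y of brush in the frame of cup between -0.025 and 0.025 m and x of brush in the frame of cup between -0.032 and -0.01 m and contact force between brush and cup above 1 N), for 0.1 s.
4. the bristle end is pressed on the floor again (all of step 1), for 0.1 s.
5. half way up, the brush presses (over 1 N) on the opposite, upper wall (z of brush in the frame of cup between 0.056 and 0.078 m and y of brush in the frame of cup between -0.025 and 0.025 m and x of brush in the frame of cup between 0.01 and 0.032 m and contact force between brush and cup above 1 N), for 0.1 s.
6. near the mouth, the brush still presses on the upper wall (z of brush in the frame of cup between 0.085 and 0.118 m and y of brush in the frame of cup between -0.025 and 0.025 m and x of brush in the frame of cup between 0.01 and 0.032 m and contact force between brush and cup above 1 N), for 0.1 s.
7. the brush stands on the floor of the mug, bristles down, still held by the fingers and slow (under 0.1 m/s) (horizontal distance between brush and mug_in below 0.03 m and z of brush in the frame of mug between -0.005 and 0.02 m and contact force between the fingers and brush above 1 N and linear speed of brush below 0.1 m/s), for 0.1 s.
At the end, for the whole second after the job is handed in: The brush is released and at rest, bristles down, in the mug (bristle end within 30 mm of the middle of the mug's floor, within 20 mm of the mug's underside level, leaning less than 0.7 rad), and the mug stands upright on the ledge (within 0.1 rad) (horizontal distance between brush and mug_in below 0.03 m and z of brush in the frame of mug between -0.005 and 0.02 m and angle between brush's own z axis and vertical below 0.7 rad and angle between mug's own z axis and vertical below 0.1 rad and linear speed of each of brush, mug below 0.02 m/s); the robot touches nothing.
It fails at once if the brush is pressed on the cup with more than 25 N (contact force between brush and cup above 25 N).
It fails at once if the mug is tipped over 0.35 rad or shoved more than 60 mm (angle between mug's own z axis and vertical above 0.35 rad or distance of mug from where it was at the start of the episode above 0.06 m).
It fails at once if the cologne bottle, tweezers or shaving kit is moved more than 20 mm or the bottle is tipped (distance of any of cologne, tweezers, kit from where it was at the start of the episode above 0.02 m or angle between cologne's own z axis and vertical above 0.2 rad).
It also fails if it takes over 72 s, if anything falls off the work surface, if the arm or the gripper's body presses on something with over 40 N, if the wrist force passes 120 N, or if a joint passes its speed limit or range.

### The arm

A 6-joint arm with a two-finger parallel gripper is mounted at the origin on the work surface. World frame = base frame: x ahead of the robot, y to its left, z up, the work surface at z = 0. Lengths are in m, angles in rad, forces in N, time in s.
With the tool pointing down it reaches from about 0.35 to 0.875 m from the base axis. Payload 4.2 kg.
Tool frame: the origin (TCP) lies at the very end of the fingers, on their centre line; the grasp point (between the pads) lies 19 mm behind it (r.grip_point_offset is the distance from the TCP to the grasp point, in m); z points along the fingers, y is the line along which they close (so a half turn about z gives the same grasp; the last joint's range is limited). The gripper opens to 85 mm and grips with 20 to 120 N. Pads are 22 mm wide; open, the fingers measure 114 mm over their backs; the gripper's body (76 mm by 85 mm) begins 54 mm behind the grasp point. The pads swing forward as they close: fully open they stand 13 mm farther back than shut.
Start: joints at [1.437, 0.385, 0.008, 0, -1.194, -0.259], TCP at [0.239, 0.577, 0.231] pointing down, gripper open.
Joint ranges: [-3.14, 3.14], [-1.21, 2.06], [-1.07, 1.41], [-3.16, 2.05], [-2.99, -0.16], [-3.1, 3.1]. Speed limits (rad/s): [2.79, 2.79, 3.14, 3.14, 3.14, 3.14].

### API

Orientations are given as a rotation vector (axis times angle).
In Python, from cell import r gives the robot as it stands.
- The arm moves only by the tool move_arm, never from a script. Its argument "increments" is a list of rows, each an object of numbers: "hand": the opening in per cent of the stroke, from 0 (shut) to 100 (fully open); "dx", "dy", "dz": the shift along the world's x, y, z in mm; "turn": the turn about the world's z in degrees. In form: [{"hand": .., "dx": .., "dy": .., "dz": .., "turn": ..}, ...]. A call has 1 to 20 rows; each row shifts and turns the commanded pose from where the row before left it; what a row does not reach is not made up. A row lasts 1/8 s, in which the tool goes at most 62.5 mm and 10.7 degrees, less where a joint would pass 70% of its speed; a pose out of reach is approached as far as the arm can. A call is refused whole if a number of a shift passes 62.5 or a number of a turn 10.7, either way. A call with a gripper value outside its range is refused whole. The fingers move at their own pace and stop on an object; "force" is the grip in N (left out, the last holds). Time passes only in rows, so rows that do not move let the fingers close. It gives the time, the measured TCP pose, the force, the opening and the grip force at its end, in the units of the state.
- r.state(): the state, without advancing time (a new reading comes with each control period).
- r.read_camera(name): name is "side" or "top" or "wrist"; returns a dict with "pixels" (400x640x3 uint8, blue, green, red), "fx", "fy", "cx", "cy" (pixels), "camera_from_world" (4x4, takes a point from world to camera coordinates); the wrist camera has in their place "T_tool_cam" (4x4, takes a point from camera to tool coordinates, whose origin is the TCP and whose axes are the flange's). Camera axes: x right, y down, z forward; pixel columns grow to the right and rows downward; lengths in m; the calibration is good to about 2 mm. A picture is of the moment at which its call begins: read the wrist's pose just before it. There is no depth.
- r.hand_in(): hands the job in; it is judged then, once.
The state is a dict: "time_s": time; "qpos": joint angles; "qd": joint speeds; "joint_efforts": joint torques, N m; "tool_pos": TCP position; "eef_rot": TCP orientation; "force": force on the tool from outside, world axes, zero at the start; "torque": the same for the moment, N m; "finger_gap": finger opening in m; "finger_force": force on a finger pad.
Only numpy, scipy, OpenCV 4.12 (cv2) and the standard library are available. Lean on these libraries where they do the work, as an engineer would, in place of code of your own. Each camera call takes 0.05 s, during which the arm holds its last target. There are 200 camera calls.

## Working session

There is one attempt and no reset: what is moved stays moved. The work goes in short steps, Python scripts to look and compute and a tool call to move; the robot and the scene stay as the last step left them, time stands still between calls to the robot, and variables do not carry over. Pictures are saved under pics/ and viewed, at most 10 in all, crops included, and the job is handed in when it is done.

Besides the shell and the picture viewer there is one more tool, called after "Call:" in YAML: its name, and indented under it one key for each argument. move_arm: Moves the arm, as the interface text tells. Its arguments: {"type":"object","properties":{"increments":{"type":"array"},"force":{"type":"number"}},"required":["increments"]}

```bash
ls; mkdir -p pics
python3 - <<'E'
from cell import r
import cv2,numpy as np
np.set_printoptions(precision=4,suppress=True)
s=r.state();print(s)
for n in("side","top"):
    c=r.read_camera(n);cv2.imwrite(f"pics/{n}0.png",c["pixels"]);print(n,c["fx"],c["fy"],c["cx"],c["cy"]);print(c["camera_from_world"])
print(r.read_camera("wrist")["T_tool_cam"],r.grip_point_offset)
E
```

```text
pics
{'time_s': 0.0, 'qpos': array([ 1.4366,  0.3855,  0.0066, -0.0005, -1.194 , -0.2586]), 'qd': array([ 0.0012, -0.0001, -0.0001, -0.0008,  0.0015,  0.0016]), 'joint_efforts': array([  0.0013, -39.229 ,  18.8403,   4.1861,  -0.0046,  -0.    ]), 'tool_pos': array([0.239 , 0.5769, 0.2302]), 'eef_rot': array([ 3.0791, -0.6128, -0.0005]), 'force': array([ 0.2857, -0.1174, -0.0586]), 'torque': array([0.0182, 0.0279, 0.0357]), 'finger_force': 0.0, 'finger_gap': 0.0853223051843273}
side 460.2830057354686 460.2830057354686 317.99259725848765 195.9687181795666
[[-0.9905 -0.1363 -0.0168  0.5871]
 [-0.0845  0.7016 -0.7075  0.1662]
 [ 0.1082 -0.6994 -0.7065  0.9992]
 [ 0.      0.      0.      1.    ]]
top 516.4474322596179 516.4474322596179 315.6075323372506 202.39658949772965
[[-0.0124 -0.9994 -0.0313 -0.018 ]
 [-0.9946  0.0156 -0.1027  0.6223]
 [ 0.1032  0.0298 -0.9942  1.0914]
 [ 0.      0.      0.      1.    ]]
[[ 0.0008 -0.9535 -0.3013  0.0776]
 [ 1.      0.001  -0.0004 -0.0006]
 [ 0.0006 -0.3013  0.9535 -0.1418]
 [ 0.      0.      0.      1.    ]] 0.0187
```

View pics/side0.png

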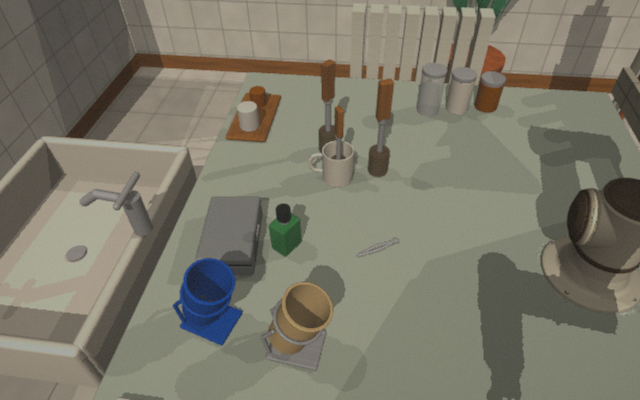

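View pics/top0.png

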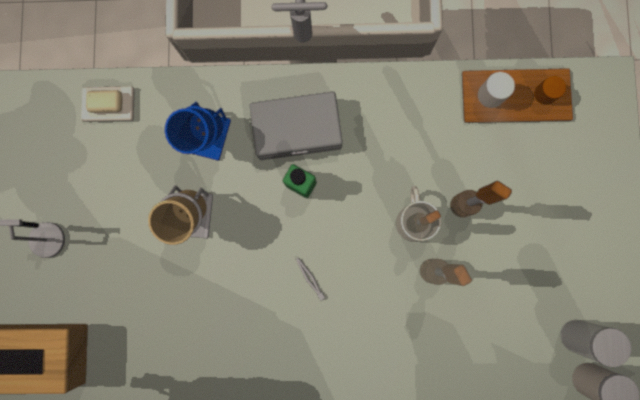

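Side view: the beige cup's mouth is at about (307,305), and the mug at (338,163) holds the small brush. The two larger brushes are decoys. In the top view the mouth is at about (175,220) and the mug at (420,220). I'll zoom in on both before triangulating.

Run:
```python
import cv2,numpy as np
t=cv2.imread("pics/top0.png");s=cv2.imread("pics/side0.png")
def cr(im,x,y,w=100,h=75): return cv2.resize(im[y:y+h,x:x+w],(400,300),interpolation=cv2.INTER_CUBIC)
m=np.vstack([np.hstack([cr(t,135,175),cr(t,370,180)]),np.hstack([cr(s,255,280,),cr(s,290,110,)])])
cv2.imwrite("pics/m.png",cv2.convertScaleAbs(m,alpha=1.4))
```

```text
(no output)
```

View pics/m.png

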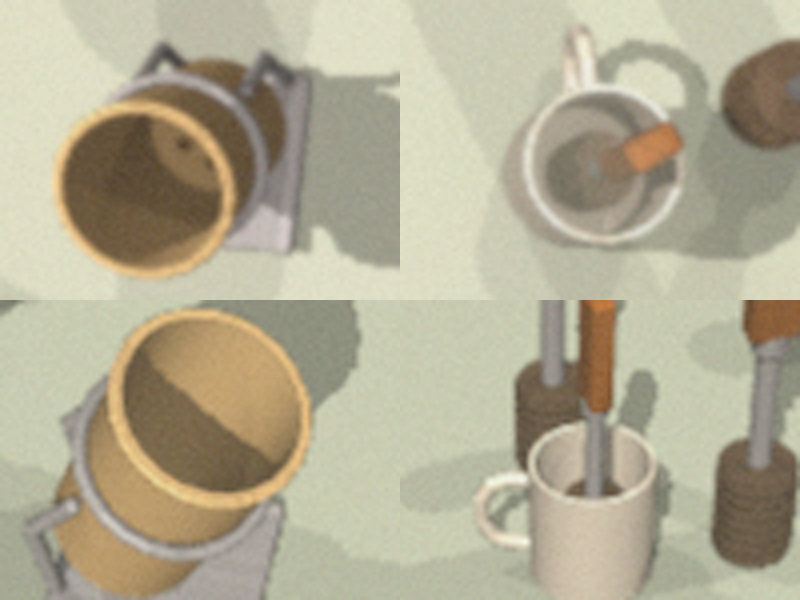

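The mouth centre is at top (171.5,222.2) and side (307.5,307). The mug rim is at top (421,220.8) and side (338,151). The bottom end of the handle is at top (426,220) and side (339,136). The handle's thin side (16 mm) faces the side camera, so its thickness lies roughly along world x.

```bash
cat > h.py <<'E'
from cell import r
import cv2,numpy as np
np.set_printoptions(precision=4,suppress=True)
def cam(n):
    c=r.read_camera(n);K=np.array([[c["fx"],0,c["cx"]],[0,c["fy"],c["cy"]],[0,0,1]]);return c["pixels"],K,c["camera_from_world"]
def proj(K,T,P): 
    P=np.atleast_2d(P);q=(T[:3,:3]@P.T+T[:3,3:]).T@K.T;return q[:,:2]/q[:,2:]
def tri(Kt,Tt,pt,Ks,Ts,ps):
    X=cv2.triangulatePoints(Kt@Tt[:3],Ks@Ts[:3],np.array(pt,float).reshape(2,1),np.array(ps,float).reshape(2,1)).ravel()
    X=X[:3]/X[3];return X,proj(Kt,Tt,X)[0]-pt,proj(Ks,Ts,X)[0]-ps
E
python3 - <<'E'
from h import *
from scipy.optimize import least_squares
a,Kt,Tt=cam("top");b,Ks,Ts=cam("side")
np.savez("cal.npz",Kt=Kt,Tt=Tt,Ks=Ks,Ts=Ts)
T=lambda p,q:print(tri(Kt,Tt,p,Ks,Ts,q))
T((171.5,222.25),(307.5,307)) # mouth
T((421,220.75),(338,151)) # mug rim
T((426,220),(339,136.3)) # handle bottom
def hit(K,T_,p,z):
    R=T_[:3,:3];o=-R.T@T_[:3,3];d=R.T@np.linalg.solve(K,[*p,1]);return o+d*(z-o[2])/d[2]
# base plate right edge corners (top view crop px/4)
for c in((308,75),(292,250),(228,246)): print(hit(Kt,Tt,(135+c[0]/4,175+c[1]/4),.01))
# side: plate right edge corners
for c in((282,505),(262,600)): print(hit(Ks,Ts,(255+c[0]/4,280+(c[1]-300)/4),.01))
print("head top",hit(Kt,Tt,(370+(595-400)/4,180+170/4),.06),"handle",hit(Kt,Tt,(370+(665-400)/4,180+143/4),.215))
# orange mask in top & side near the mug
for im,(x,y,w,h) in((a,(410,200,40,35)),(b,(325,95,30,55))):
    hs=cv2.cvtColor(im,cv2.COLOR_BGR2HSV);m=((hs[...,0]<14)&(hs[...,1]>150)&(hs[...,2]>70)).astype(np.uint8)
    k=np.zeros_like(m);k[y:y+h,x:x+w]=m[y:y+h,x:x+w];p=cv2.findNonZero(k);print(len(p),cv2.minAreaRect(p),cv2.boundingRect(p))
E
```

```text
(array([0.5744, 0.2517, 0.1504]), array([0.0284, 0.3696]), array([-0.536 , -0.0555]))
(array([ 0.5744, -0.2438,  0.0863]), array([0.0234, 0.373 ]), array([-0.3777, -0.0344]))
(array([ 0.5727, -0.2457,  0.1317]), array([0.0249, 0.3951]), array([-0.3932, -0.0359]))
[0.6473 0.2054 0.01  ]
[0.5498 0.2135 0.01  ]
[0.5525 0.2493 0.01  ]
[0.5479 0.2164 0.01  ]
[0.5512 0.266  0.01  ]
head top [ 0.5732 -0.2435  0.06  ] handle [ 0.5754 -0.2491  0.215 ]
2 ((436.5, 213.0), (1.0, 0.0), 180.0) (436, 213, 2, 1)
24 ((339.8470458984375, 121.51175689697266), (26.92047119140625, 5.752237796783447), 85.60128784179688) (336, 108, 7, 28)
```

```bash
cat > fit.py <<'E'
from h import *
from scipy.optimize import minimize
c=np.load("cal.npz");Kt,Tt,Ks,Ts=[c[k] for k in("Kt","Tt","Ks","Ts")]
t=cv2.imread("pics/top0.png");s=cv2.imread("pics/side0.png")
def mask(im,x,y,w,h):
    hs=cv2.cvtColor(im,cv2.COLOR_BGR2HSV);m=((hs[...,0]>9)&(hs[...,0]<25)&(hs[...,1]>75)).astype(np.uint8)
    k=np.zeros_like(m);k[y:y+h,x:x+w]=m[y:y+h,x:x+w]
    k=cv2.morphologyEx(k,cv2.MORPH_OPEN,np.ones((2,2)))
    hull=cv2.convexHull(cv2.findNonZero(k));return hull,k
H=[mask(t,130,170,90,90)[0],mask(s,250,275,95,95)[0]]
phi=np.linspace(0,2*np.pi,60)
def model(p):
    mx,my,yaw=p[:3];l=np.array([np.cos(yaw),np.sin(yaw),0]) # lean dir
    a=l*np.sin(.36)+np.array([0,0,np.cos(.36)]);x=-(l*np.cos(.36)-np.array([0,0,np.sin(.36)]));y=np.cross(a,x)
    O=np.array([mx,my,.04])-0.0*a+0*l; O=O-.125*np.sin(.36)*l
    pts=[O+a*z+R*(np.outer(np.cos(phi),x)+np.outer(np.sin(phi),y)) for z,R in((0,.038),(.125,.043))]
    return np.vstack(pts),O,a,x,y
def cost(p):
    P=model(p)[0];e=0
    for h,K,T in((H[0],Kt,Tt),(H[1],Ks,Ts)):
        q=cv2.convexHull(proj(K,T,P).astype(np.float32))
        A=cv2.intersectConvexConvex(q,h.astype(np.float32)+0.)[0];e+=1-A/(cv2.contourArea(q)+cv2.contourArea(h.astype(np.float32))-A)
    return e
best=min((minimize(cost,[.5745,.2515,y0],method="Nelder-Mead",options=dict(initial_simplex=[[.5745,.2515,y0],[.582,.2515,y0],[.5745,.259,y0],[.5745,.2515,y0+.3]])) for y0 in np.arange(0,6.28,.5)),key=lambda o:o.fun)
print(best.x,np.degrees(best.x[2]),best.fun)
P,O,a,x,y=model(best.x);print("O",O,"a",a,"x",x,"y",y)
for im,h,K,T,n in((t,H[0],Kt,Tt,(135,175)),(s,H[1],Ks,Ts,(255,280))):
    for q in(proj(K,T,P[:60]),proj(K,T,P[60:])): cv2.polylines(im,[np.round(q*16).astype(int)],True,(255,0,0),1,cv2.LINE_AA,4)
    cv2.polylines(im,[h],True,(0,0,255),1)
cv2.imwrite("pics/fit.png",np.hstack([cv2.resize(i[b:b+85,a:a+100],(400,340)) for i,(a,b) in((t,(130,175)),(s,(250,280)))]))
E
python3 fit.py
```

```text
[0.5703 0.2524 3.0323] 173.73987495918973 0.07502202776597577
O [0.6141 0.2476 0.04  ] a [-0.3502  0.0384  0.9359] x [ 0.9303 -0.1021  0.3523] y [0.109 0.994 0.   ]
```

View pics/fit.png

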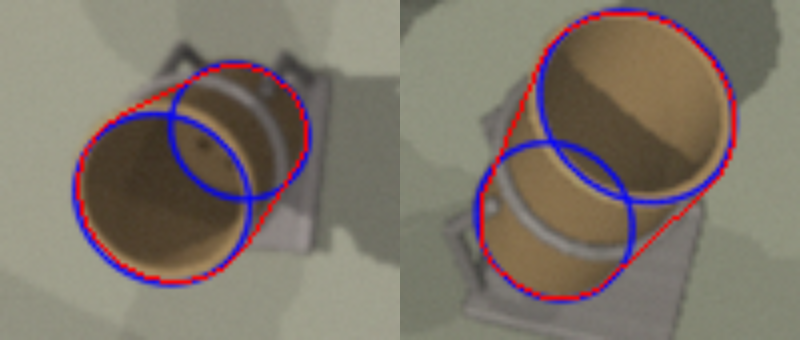

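The cup leans along about (-0.995, 0.10), towards the robot. Its origin is about (0.614,0.248,0.040) and its mouth about (0.570,0.252,0.157). The outlines match in both views, and the plate's edge gives the same direction. The mug and brush stand at about (0.573,-0.245). Next I'll go above the mug.

Call:
move_arm:
  increments:
    - {"hand": 100, "dx": 21, "dy": -51, "dz": 4, "turn": -4.2}
    - {"hand": 100, "dx": 21, "dy": -51, "dz": 4, "turn": -4.2}
    - {"hand": 100, "dx": 21, "dy": -51, "dz": 4, "turn": -4.2}
    - {"hand": 100, "dx": 21, "dy": -51, "dz": 4, "turn": -4.2}
    - {"hand": 100, "dx": 21, "dy": -51, "dz": 4, "turn": -4.2}
    - {"hand": 100, "dx": 21, "dy": -51, "dz": 4, "turn": -4.2}
    - {"hand": 100, "dx": 21, "dy": -51, "dz": 4, "turn": -4.2}
    - {"hand": 100, "dx": 21, "dy": -51, "dz": 4, "turn": -4.2}
    - {"hand": 100, "dx": 21, "dy": -51, "dz": 4, "turn": -4.2}
    - {"hand": 100, "dx": 21, "dy": -51, "dz": 4, "turn": -4.2}
    - {"hand": 100, "dx": 21, "dy": -51, "dz": 4, "turn": -4.2}
    - {"hand": 100, "dx": 21, "dy": -51, "dz": 4, "turn": -4.2}
    - {"hand": 100, "dx": 21, "dy": -51, "dz": 4, "turn": -4.2}
    - {"hand": 100, "dx": 21, "dy": -51, "dz": 4, "turn": -4.2}
    - {"hand": 100, "dx": 21, "dy": -51, "dz": 4, "turn": -4.2}
    - {"hand": 100, "dx": 19, "dy": -57, "dz": 0, "turn": -4.5}
    - {"hand": 100, "dx": 0, "dy": 0, "dz": 0, "turn": 0}
  force: 60

```text
time_s: 2.38
tool_pos: [0.5735, -0.248, 0.2894]
eef_rot: [2.214, -2.227, -0.003]
force: [-0.4, 0.5, 0.3]
finger_gap: 0.0856
finger_force: 0.0
```

Run:
```python
from h import *
from scipy.spatial.transform import Rotation as Ro
c=np.load("cal.npz")
for p,q in(((500,190),(328,65)),((463,276),(386,85))): print(tri(c["Kt"],c["Tt"],p,c["Ks"],c["Ts"],q)[0])
s=r.state();print(s["tool_pos"],s["qpos"])
w=r.read_camera("wrist");im=w["pixels"];cv2.imwrite("pics/w1.png",im)
T=np.eye(4);T[:3,:3]=Ro.from_rotvec(s["eef_rot"]).as_matrix();T[:3,3]=s["tool_pos"];print(T[:3,:3])
C=np.linalg.inv(T@w["T_tool_cam"]);K=np.array([[w["fx"],0,w["cx"]],[0,w["fy"],w["cy"]],[0,0,1]])
np.savez("w1.npz",K=K,C=C)
print(proj(K,C,[[.573,-.245,.215],[.5744,-.2438,.09]]))
```

```text
[ 0.6128 -0.3479  0.2673]
[ 0.469  -0.2807  0.2621]
[ 0.5735 -0.248   0.2894] [-0.1496  0.354   0.1063  0.0001 -1.3255  0.144 ]
[[-0.0055 -1.     -0.0024]
 [-1.      0.0055  0.0003]
 [-0.0002  0.0024 -1.    ]]
[[315.2899 215.3075]
 [313.3943 178.0783]]
```

View pics/w1.png

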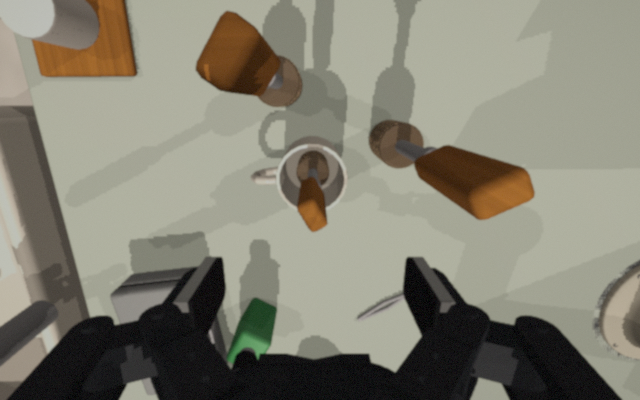

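The handle's top shows at (315,217), right where predicted, with its thin side along the closing line. I'll go down and grip.

Call:
move_arm:
  increments:
    - {"hand": 100, "dx": 0, "dy": 1, "dz": -33, "turn": 0}
    - {"hand": 100, "dx": 0, "dy": 1, "dz": -33, "turn": 0}
    - {"hand": 100, "dx": 0, "dy": 0, "dz": -33, "turn": 0}
    - {"hand": 100, "dx": 0, "dy": 0, "dz": -32, "turn": 0}
    - {"hand": 100, "dx": 0, "dy": 0, "dz": 0, "turn": 0}
    - {"hand": 0, "dx": 0, "dy": 0, "dz": 0, "turn": 0}
    - {"hand": 0, "dx": 0, "dy": 0, "dz": 0, "turn": 0}
    - {"hand": 0, "dx": 0, "dy": 0, "dz": 0, "turn": 0}
    - {"hand": 0, "dx": 0, "dy": 0, "dz": 0, "turn": 0}
    - {"hand": 0, "dx": 0, "dy": 0, "dz": 0, "turn": 0}
    - {"hand": 0, "dx": 0, "dy": 0, "dz": 0, "turn": 0}
    - {"hand": 0, "dx": 0, "dy": 0, "dz": 0, "turn": 0}
  force: 60

```text
time_s: 3.92
tool_pos: [0.574, -0.243, 0.1616]
eef_rot: [-2.221, 2.221, -0.004]
force: [0.3, 0.6, 6.2]
finger_gap: 0.0237
finger_force: 58.4
```

Call:
move_arm:
  increments:
    - {"hand": 0, "dz": 0}
    - {"hand": 0, "dz": 0}

```text
schema error: expected keys hand, dx, dy, dz, turn
```

Run:
```python
from h import *
im=cam("side")[0];w=r.read_camera("wrist")["pixels"]
a=cv2.resize(im[90:200,270:410],(400,314));b=cv2.resize(w[170:400,160:480],(400,288))
a=a[:288]
cv2.imwrite("pics/g1.png",np.hstack([a,b]))
```

```text
(no output)
```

View pics/g1.png

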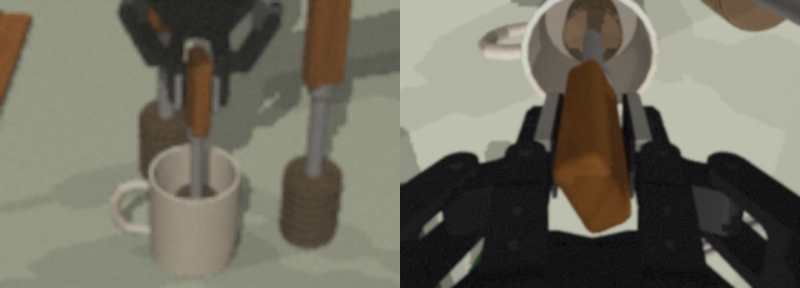

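The handle is held across its corners, skewed by about 20°: the gap is 23.7 mm instead of 16, and the long side of the end face tilts to the lower right. I'll open, turn +20° and grip again.

Call:
move_arm:
  increments:
    - {"hand": 60, "dx": 0, "dy": 0, "dz": 0, "turn": 0}
    - {"hand": 60, "dx": 0, "dy": 0, "dz": 0, "turn": 0}
    - {"hand": 60, "dx": 0, "dy": 0, "dz": 0, "turn": 0}
    - {"hand": 60, "dx": 0, "dy": 0, "dz": 0, "turn": 10}
    - {"hand": 60, "dx": 0, "dy": 0, "dz": 0, "turn": 10}
    - {"hand": 60, "dx": 0, "dy": 0, "dz": 0, "turn": 0}
    - {"hand": 0, "dx": 0, "dy": 0, "dz": 0, "turn": 0}
    - {"hand": 0, "dx": 0, "dy": 0, "dz": 0, "turn": 0}
    - {"hand": 0, "dx": 0, "dy": 0, "dz": 0, "turn": 0}
    - {"hand": 0, "dx": 0, "dy": 0, "dz": 0, "turn": 0}
    - {"hand": 0, "dx": 0, "dy": 0, "dz": 0, "turn": 0}
    - {"hand": 0, "dx": 0, "dy": 0, "dz": 0, "turn": 0}
  force: 60

```text
time_s: 5.52
tool_pos: [0.5733, -0.2427, 0.1604]
eef_rot: [-2.573, 1.802, -0.0]
force: [-0.2, -0.4, 0.7]
finger_gap: 0.0154
finger_force: 58.7
```

Now the gap is 15.4 mm, a flush grip. I'll lift, carry the brush above the cup, and turn so that the closing line lies along the cup's y.

Call:
move_arm:
  increments:
    - {"hand": 0, "dx": 0, "dy": 0, "dz": 30, "turn": 0}
    - {"hand": 0, "dx": 0, "dy": 0, "dz": 45, "turn": 0}
    - {"hand": 0, "dx": 0, "dy": 0, "dz": 50, "turn": 0}
    - {"hand": 0, "dx": 0, "dy": 0, "dz": 50, "turn": 0}
    - {"hand": 0, "dx": 0, "dy": 20, "dz": 30, "turn": 4}
    - {"hand": 0, "dx": 0, "dy": 45, "dz": 0, "turn": 6}
    - {"hand": 0, "dx": 0, "dy": 50, "dz": 0, "turn": 6}
    - {"hand": 0, "dx": 0, "dy": 50, "dz": 0, "turn": 6}
    - {"hand": 0, "dx": 0, "dy": 50, "dz": 0, "turn": 6}
    - {"hand": 0, "dx": 0, "dy": 50, "dz": 0, "turn": 6}
    - {"hand": 0, "dx": 0, "dy": 50, "dz": 0, "turn": 6}
    - {"hand": 0, "dx": 0, "dy": 50, "dz": 0, "turn": 6}
    - {"hand": 0, "dx": -3, "dy": 50, "dz": 0, "turn": 6}
    - {"hand": 0, "dx": 0, "dy": 45, "dz": 0, "turn": 6}
    - {"hand": 0, "dx": 0, "dy": 25, "dz": 0, "turn": 5.7}
    - {"hand": 0, "dx": 0, "dy": 10, "dz": 0, "turn": 0}
    - {"hand": 0, "dx": 0, "dy": 0, "dz": 0, "turn": 0}

```text
time_s: 7.65
tool_pos: [0.57, 0.2524, 0.3648]
eef_rot: [3.136, -0.174, -0.001]
force: [0.4, 0.3, -1.0]
finger_gap: 0.0156
finger_force: 58.7
```

```bash
cat >> h.py <<'E'
O=np.array([.6141,.2476,.04]);A=np.array([-.3502,.0384,.9359]);X=np.array([.9303,-.1021,.3523]);Y=np.array([.109,.994,0])
def show(name,tilt=0.,L=.174,off=0.):
    # brush model: grip point on TCP line, tilt (rad, top towards lean), overlay in side+top
    s=r.state();g=s["tool_pos"]+np.array([0,0,.0187]);l=np.array([-.994,.108,0])
    ax=l*np.sin(tilt)+np.array([0,0,np.cos(tilt)]);tip=g-ax*L+off*l;d=tip-O
    print(s["time_s"],s["tool_pos"],"F",s["force"],"tau",s["torque"],"gap",s["finger_gap"],"tip in cup mm",1e3*np.array([d@X,d@Y,d@A]))
    e1=np.cross(ax,Y);ph=np.linspace(0,2*np.pi,40);ring=lambda z:tip+ax*z+.02*(np.outer(np.cos(ph),e1)+np.outer(np.sin(ph),Y))
    out=[]
    for n,(x,y,w,h) in(("side",(235,190,160,240)),("top",(110,150,160,120))):
        im,K,T=cam(n);im=cv2.resize(im,None,fx=4,fy=4,interpolation=cv2.INTER_CUBIC)
        if tilt is not None:
            for z in(0,.055): cv2.polylines(im,[np.round(proj(K,T,ring(z))*4).astype(int)],True,(0,255,0),1)
        y=min(y,400-150);out.append(im[4*y:4*y+600,4*x:4*x+600])
    cv2.imwrite(f"pics/{name}.png",cv2.resize(np.hstack(out),(800,400)))
E
python3 -c "
from h import *
print(r.state()['qpos']);show('c1')"
```

```text
[ 0.676   0.3288  0.2512 -0.0001 -1.4944  0.7837]
7.65 [0.57   0.2524 0.3648] F [ 0.3896  0.2604 -0.9595] tau [-0.0792 -0.0124 -0.003 ] gap 0.01560648643588105 tip in cup mm [ 18.2484  -0.057  174.2606]
```

View pics/c1.png

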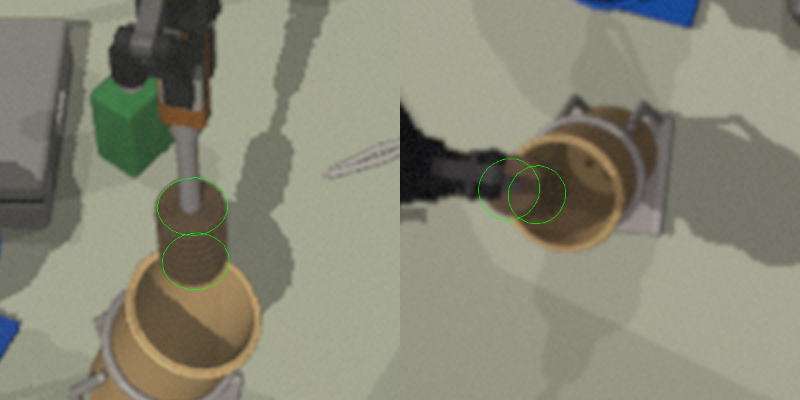

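The overlay matches the real brush in the side view. I'll insert it to mid-depth, then push towards the lower wall so that it pivots in the grip.

Call:
move_arm:
  increments:
    - {"hand": 0, "dx": 2.6, "dy": 0, "dz": -27, "turn": 0}
    - {"hand": 0, "dx": 2.6, "dy": 0, "dz": -27, "turn": 0}
    - {"hand": 0, "dx": 2.6, "dy": -0.6, "dz": -27, "turn": 0}
    - {"hand": 0, "dx": 2.6, "dy": -0.5, "dz": -26, "turn": 0}
    - {"hand": 0, "dx": -5, "dy": 0.5, "dz": 0, "turn": 0}
    - {"hand": 0, "dx": -5, "dy": 0.5, "dz": 0, "turn": 0}
    - {"hand": 0, "dx": -5, "dy": 0.5, "dz": 0, "turn": 0}
    - {"hand": 0, "dx": -5, "dy": 0.5, "dz": 0, "turn": 0}
  force: 40

```text
time_s: 8.75
tool_pos: [0.5621, 0.2536, 0.2606]
eef_rot: [-3.135, 0.172, -0.01]
force: [4.5, -1.4, -0.2]
finger_gap: 0.0153
finger_force: 59.0
```

Call:
move_arm:
  increments:
    - {"hand": 0, "dx": -6, "dy": 0.6, "dz": -0.3, "turn": 0}
    - {"hand": 0, "dx": -6, "dy": 0.6, "dz": -0.3, "turn": 0}
    - {"hand": 0, "dx": -6, "dy": 0.6, "dz": -0.5, "turn": 0}
  force: 40

```text
time_s: 9.12
tool_pos: [0.5428, 0.2556, 0.2582]
eef_rot: [-3.135, 0.172, -0.003]
force: [4.0, -0.8, 2.6]
finger_gap: 0.0154
finger_force: 59.7
```

It pivots at about 4 N. I'll continue to full alignment.

Call:
move_arm:
  increments:
    - {"hand": 0, "dx": -6, "dy": 0.6, "dz": -1, "turn": 0}
    - {"hand": 0, "dx": -6, "dy": 0.6, "dz": -1.5, "turn": 0}
    - {"hand": 0, "dx": -6, "dy": 0.6, "dz": -2, "turn": 0}
    - {"hand": 0, "dx": -6, "dy": 0.6, "dz": -2, "turn": 0}
    - {"hand": 0, "dx": -6, "dy": 0.6, "dz": -2, "turn": 0}
    - {"hand": 0, "dx": -2, "dy": 0.2, "dz": 0, "turn": 0}

```text
time_s: 9.88
tool_pos: [0.5102, 0.2583, 0.2484]
eef_rot: [3.136, -0.172, -0.0]
force: [3.5, -0.1, 0.9]
finger_gap: 0.0151
finger_force: 59.5
```

```bash
python3 -c "
from h import *
show('c2',.36)"
```

```text
9.875 [0.5102 0.2583 0.2484] F [ 3.4923 -0.1357  0.9134] tau [-0.1926 -1.8566 -0.0027] gap 0.015104099073021194 tip in cup mm [-17.791   -0.6637  75.3339]
```

View pics/c2.png

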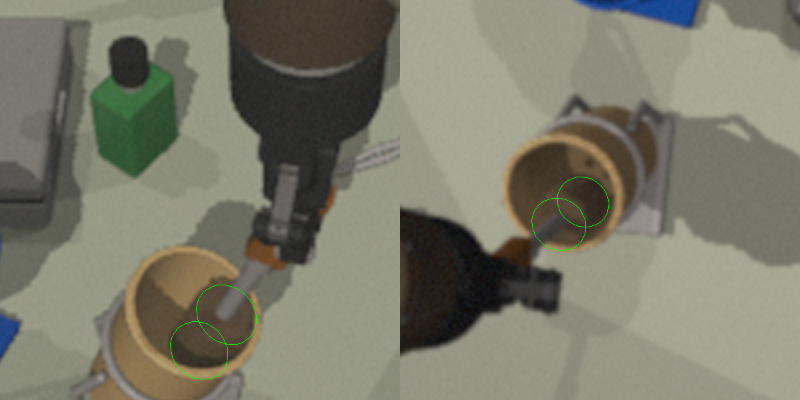

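The model at 0.36 rad tilt coincides with the picture (head rings at about (225,315) and (199,350)), so the brush is now aligned with the cup. The tip is at cup x=-18, z=75 mm. I'll back off the wall and go down the axis to feel for the floor.

Call:
move_arm:
  increments:
    - {"hand": 0, "dx": 6, "dy": -0.6, "dz": 2.3, "turn": 0}
    - {"hand": 0, "dx": 6, "dy": -0.6, "dz": 2.3, "turn": 0}
    - {"hand": 0, "dx": 2, "dy": -0.2, "dz": 0.6, "turn": 0}
    - {"hand": 0, "dx": 2.8, "dy": -0.3, "dz": -7.5, "turn": 0}
    - {"hand": 0, "dx": 2.8, "dy": -0.3, "dz": -7.5, "turn": 0}
    - {"hand": 0, "dx": 2.1, "dy": -0.2, "dz": -5.6, "turn": 0}
    - {"hand": 0, "dx": 0, "dy": 0, "dz": 0, "turn": 0}

```text
time_s: 10.85
tool_pos: [0.5321, 0.2558, 0.2324]
eef_rot: [3.136, -0.173, -0.002]
force: [0.4, 0.8, -0.6]
finger_gap: 0.0149
finger_force: 59.2
```

Call:
move_arm:
  increments:
    - {"hand": 0, "dx": 0.7, "dy": -0.1, "dz": -1.9, "turn": 0}
    - {"hand": 0, "dx": 0.7, "dy": -0.1, "dz": -1.9, "turn": 0}
    - {"hand": 0, "dx": 0.7, "dy": 0, "dz": -1.9, "turn": 0}

```text
time_s: 11.22
tool_pos: [0.5344, 0.2559, 0.2277]
eef_rot: [-3.137, 0.173, -0.0]
force: [0.0, 0.4, -1.4]
finger_gap: 0.0148
finger_force: 59.2
```

Call:
move_arm:
  increments:
    - {"hand": 0, "dx": 0.7, "dy": -0.1, "dz": -1.9, "turn": 0}
    - {"hand": 0, "dx": 0.7, "dy": -0.1, "dz": -1.9, "turn": 0}
    - {"hand": 0, "dx": 0.7, "dy": 0, "dz": -1.9, "turn": 0}

```text
time_s: 11.6
tool_pos: [0.5366, 0.2557, 0.2218]
eef_rot: [-3.137, 0.173, 0.0]
force: [-0.4, -0.1, -1.7]
finger_gap: 0.0154
finger_force: 59.2
```

Call:
move_arm:
  increments:
    - {"hand": 0, "dx": 0.7, "dy": -0.1, "dz": -1.9, "turn": 0}
    - {"hand": 0, "dx": 0.7, "dy": -0.1, "dz": -1.9, "turn": 0}
    - {"hand": 0, "dx": 0.7, "dy": 0, "dz": -1.9, "turn": 0}

```text
time_s: 11.98
tool_pos: [0.5387, 0.2555, 0.2161]
eef_rot: [3.137, -0.173, -0.0]
force: [0.4, 0.7, -1.9]
finger_gap: 0.0154
finger_force: 59.2
```

Call:
move_arm:
  increments:
    - {"hand": 0, "dx": 0.7, "dy": -0.1, "dz": -1.9, "turn": 0}
    - {"hand": 0, "dx": 0.7, "dy": -0.1, "dz": -1.9, "turn": 0}
    - {"hand": 0, "dx": 0.7, "dy": 0, "dz": -1.9, "turn": 0}

```text
time_s: 12.35
tool_pos: [0.5408, 0.2553, 0.2104]
eef_rot: [3.137, -0.173, 0.0]
force: [-0.5, -0.2, -1.0]
finger_gap: 0.0153
finger_force: 59.2
```

Call:
move_arm:
  increments:
    - {"hand": 0, "dx": 0.7, "dy": -0.1, "dz": -1.9, "turn": 0}
    - {"hand": 0, "dx": 0.7, "dy": -0.1, "dz": -1.9, "turn": 0}
    - {"hand": 0, "dx": 0.7, "dy": 0, "dz": -1.9, "turn": 0}

```text
time_s: 12.72
tool_pos: [0.5429, 0.2551, 0.2047]
eef_rot: [3.137, -0.173, 0.0]
force: [-0.9, 0.3, -1.4]
finger_gap: 0.0153
finger_force: 59.2
```

Call:
move_arm:
  increments:
    - {"hand": 0, "dx": 0.7, "dy": -0.1, "dz": -1.9, "turn": 0}
    - {"hand": 0, "dx": 0.7, "dy": -0.1, "dz": -1.9, "turn": 0}
    - {"hand": 0, "dx": 0.7, "dy": 0, "dz": -1.9, "turn": 0}

```text
time_s: 13.1
tool_pos: [0.545, 0.2549, 0.199]
eef_rot: [3.137, -0.173, 0.0]
force: [0.7, 1.0, -1.3]
finger_gap: 0.0152
finger_force: 59.2
```

Call:
move_arm:
  increments:
    - {"hand": 0, "dx": 0.7, "dy": -0.1, "dz": -1.9, "turn": 0}
    - {"hand": 0, "dx": 0.7, "dy": -0.1, "dz": -1.9, "turn": 0}
    - {"hand": 0, "dx": 0.7, "dy": 0, "dz": -1.9, "turn": 0}

```text
time_s: 13.48
tool_pos: [0.5471, 0.2547, 0.1933]
eef_rot: [3.137, -0.173, 0.0]
force: [0.5, -0.6, -0.8]
finger_gap: 0.0151
finger_force: 59.2
```

Call:
move_arm:
  increments:
    - {"hand": 0, "dx": 0.7, "dy": -0.1, "dz": -1.9, "turn": 0}
    - {"hand": 0, "dx": 0.7, "dy": -0.1, "dz": -1.9, "turn": 0}
    - {"hand": 0, "dx": 0.7, "dy": 0, "dz": -1.9, "turn": 0}

```text
time_s: 13.85
tool_pos: [0.549, 0.2545, 0.1885]
eef_rot: [-3.137, 0.172, -0.0]
force: [-3.4, 0.5, 4.5]
finger_gap: 0.0151
finger_force: 60.0
```

Contact: about 6 N along the axis, so the cup has sunk by some 3 mm. I'll hold briefly, lift a little, then shift to the lower wall.

Call:
move_arm:
  increments:
    - {"hand": 0, "dx": 0, "dy": 0, "dz": 0, "turn": 0}
    - {"hand": 0, "dx": 0, "dy": 0, "dz": 0, "turn": 0}
    - {"hand": 0, "dx": -1.8, "dy": 0.2, "dz": 4.7, "turn": 0}
    - {"hand": 0, "dx": -1.8, "dy": 0.2, "dz": 4.7, "turn": 0}
    - {"hand": 0, "dx": -1.8, "dy": 0.2, "dz": 4.7, "turn": 0}
    - {"hand": 0, "dx": -3.7, "dy": 0.4, "dz": -1.4, "turn": 0}
    - {"hand": 0, "dx": -3.7, "dy": 0.4, "dz": -1.4, "turn": 0}
    - {"hand": 0, "dx": -3.7, "dy": 0.4, "dz": -1.4, "turn": 0}
    - {"hand": 0, "dx": -3.7, "dy": 0.4, "dz": -1.4, "turn": 0}

```text
time_s: 14.98
tool_pos: [0.5302, 0.2568, 0.197]
eef_rot: [-3.136, 0.172, -0.006]
force: [2.5, -1.6, -0.1]
finger_gap: 0.0152
finger_force: 59.2
```

Call:
move_arm:
  increments:
    - {"hand": 0, "dx": -3, "dy": 0.3, "dz": 6.3, "turn": 0}
    - {"hand": 0, "dx": -3, "dy": 0.3, "dz": 6.3, "turn": 0}
    - {"hand": 0, "dx": -3, "dy": 0.3, "dz": 6.3, "turn": 0}
    - {"hand": 0, "dx": -3, "dy": 0.3, "dz": 6.3, "turn": 0}
    - {"hand": 0, "dx": -3, "dy": 0.3, "dz": 6.3, "turn": 0}
    - {"hand": 0, "dx": -3, "dy": 0.3, "dz": 6.3, "turn": 0}
    - {"hand": 0, "dx": -2, "dy": 0.2, "dz": 3, "turn": 0}

```text
time_s: 15.85
tool_pos: [0.5088, 0.2588, 0.2375]
eef_rot: [-3.137, 0.173, -0.001]
force: [4.9, -0.3, -1.4]
finger_gap: 0.0152
finger_force: 59.1
```

Mid-height: about 5 N on the lower wall. Continuing up to the mouth.

Call:
move_arm:
  increments:
    - {"hand": 0, "dx": 0, "dy": 0, "dz": 0, "turn": 0}
    - {"hand": 0, "dx": -2.6, "dy": 0.3, "dz": 5.5, "turn": 0}
    - {"hand": 0, "dx": -2.6, "dy": 0.3, "dz": 5.5, "turn": 0}
    - {"hand": 0, "dx": -2.6, "dy": 0.3, "dz": 5.5, "turn": 0}
    - {"hand": 0, "dx": -2.6, "dy": 0.3, "dz": 5.5, "turn": 0}
    - {"hand": 0, "dx": -2.6, "dy": 0.3, "dz": 5.5, "turn": 0}
    - {"hand": 0, "dx": -2.6, "dy": 0.3, "dz": 5.5, "turn": 0}
    - {"hand": 0, "dx": 0, "dy": 0, "dz": 0, "turn": 0}

```text
time_s: 16.85
tool_pos: [0.4933, 0.2606, 0.2709]
eef_rot: [-3.136, 0.172, -0.001]
force: [3.7, -0.2, -0.0]
finger_gap: 0.0152
finger_force: 59.2
```

```bash
python3 -c "
from h import *
show('c3',.38)"
```

```text
16.85 [0.4933 0.2606 0.2709] F [ 3.7304 -0.2396 -0.0204] tau [-0.154  -1.6658 -0.0593] gap 0.015247047220456141 tip in cup mm [-22.3366  -0.1627 102.4124]
```

View pics/c3.png

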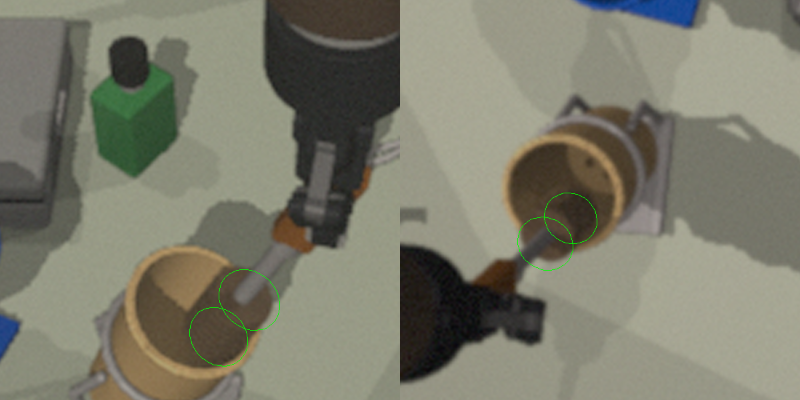

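The bristle end is near the mouth on the lower wall, tilted about 0.4 rad, at z≈102 mm with 3.7 N. I'll go back down to the floor.

Call:
move_arm:
  increments:
    - {"hand": 0, "dx": 5.6, "dy": -0.6, "dz": 2.1, "turn": 0}
    - {"hand": 0, "dx": 5.6, "dy": -0.6, "dz": 2.1, "turn": 0}
    - {"hand": 0, "dx": 3.8, "dy": -0.4, "dz": -8, "turn": 0}
    - {"hand": 0, "dx": 3.8, "dy": -0.4, "dz": -8, "turn": 0}
    - {"hand": 0, "dx": 3.8, "dy": -0.4, "dz": -8, "turn": 0}
    - {"hand": 0, "dx": 3.8, "dy": -0.4, "dz": -8, "turn": 0}
    - {"hand": 0, "dx": 3.8, "dy": -0.4, "dz": -8, "turn": 0}
    - {"hand": 0, "dx": 3.8, "dy": -0.4, "dz": -8, "turn": 0}
    - {"hand": 0, "dx": 3.8, "dy": -0.4, "dz": -8, "turn": 0}
    - {"hand": 0, "dx": 3.8, "dy": -0.4, "dz": -8, "turn": 0}
    - {"hand": 0, "dx": 3.8, "dy": -0.4, "dz": -8, "turn": 0}
    - {"hand": 0, "dx": 3, "dy": -0.4, "dz": -5, "turn": 0}
    - {"hand": 0, "dx": 0, "dy": 0, "dz": 0, "turn": 0}

```text
time_s: 18.58
tool_pos: [0.5417, 0.2551, 0.1967]
eef_rot: [3.136, -0.173, -0.001]
force: [0.7, -0.1, -1.4]
finger_gap: 0.0155
finger_force: 59.2
```

Call:
move_arm:
  increments:
    - {"hand": 0, "dx": 0.9, "dy": -0.1, "dz": -2.2, "turn": 0}
    - {"hand": 0, "dx": 0.9, "dy": -0.1, "dz": -2.2, "turn": 0}
    - {"hand": 0, "dx": 0.9, "dy": -0.1, "dz": -2.2, "turn": 0}
    - {"hand": 0, "dx": 0, "dy": 0, "dz": 0, "turn": 0}

```text
time_s: 19.08
tool_pos: [0.5444, 0.255, 0.1905]
eef_rot: [3.137, -0.173, -0.0]
force: [-0.3, 0.1, -0.8]
finger_gap: 0.0157
finger_force: 59.2
```

Call:
move_arm:
  increments:
    - {"hand": 0, "dx": 0.9, "dy": -0.1, "dz": -2.2, "turn": 0}
    - {"hand": 0, "dx": 0.9, "dy": -0.1, "dz": -2.2, "turn": 0}
    - {"hand": 0, "dx": 0, "dy": 0, "dz": 0, "turn": 0}
    - {"hand": 0, "dx": 0, "dy": 0, "dz": 0, "turn": 0}

```text
time_s: 19.58
tool_pos: [0.5461, 0.2549, 0.1872]
eef_rot: [-3.137, 0.172, -0.001]
force: [-2.8, 0.0, 4.6]
finger_gap: 0.0153
finger_force: 60.1
```

It is pressing at about 6 N again. I'll lift off and tighten the grip so the tilt holds, then shift to the upper wall.

Call:
move_arm:
  increments:
    - {"hand": 0, "dx": -1.8, "dy": 0.2, "dz": 4.7, "turn": 0}
    - {"hand": 0, "dx": -1.8, "dy": 0.2, "dz": 4.7, "turn": 0}
    - {"hand": 0, "dx": -1.8, "dy": 0.2, "dz": 4.7, "turn": 0}
    - {"hand": 0, "dx": 3.7, "dy": -0.4, "dz": 1.4, "turn": 0}
    - {"hand": 0, "dx": 3.7, "dy": -0.4, "dz": 1.4, "turn": 0}
    - {"hand": 0, "dx": 3.7, "dy": -0.4, "dz": 1.4, "turn": 0}
    - {"hand": 0, "dx": 0, "dy": 0, "dz": 0, "turn": 0}
  force: 110

```text
time_s: 20.45
tool_pos: [0.5523, 0.2541, 0.2043]
eef_rot: [3.137, -0.173, -0.0]
force: [0.3, 0.1, -0.7]
finger_gap: 0.0147
finger_force: 107.1
```

Call:
move_arm:
  increments:
    - {"hand": 0, "dx": 1.9, "dy": -0.2, "dz": 0.7, "turn": 0}
    - {"hand": 0, "dx": 1.9, "dy": -0.2, "dz": 0.7, "turn": 0}
    - {"hand": 0, "dx": 0, "dy": 0, "dz": 0, "turn": 0}

```text
time_s: 20.82
tool_pos: [0.5556, 0.2537, 0.2058]
eef_rot: [3.137, -0.173, -0.001]
force: [-0.4, 0.8, -0.8]
finger_gap: 0.0147
finger_force: 107.1
```

Call:
move_arm:
  increments:
    - {"hand": 0, "dx": 1.9, "dy": -0.2, "dz": 0.7, "turn": 0}
    - {"hand": 0, "dx": 1.9, "dy": -0.2, "dz": 0.7, "turn": 0}
    - {"hand": 0, "dx": 0, "dy": 0, "dz": 0, "turn": 0}

```text
time_s: 21.2
tool_pos: [0.5581, 0.2533, 0.2064]
eef_rot: [3.136, -0.173, -0.006]
force: [-5.3, 1.1, -1.8]
finger_gap: 0.0149
finger_force: 107.1
```

About 5 N on the upper wall. I'll draw up along it.

Call:
move_arm:
  increments:
    - {"hand": 0, "dx": -2.1, "dy": 0.2, "dz": 6.7, "turn": 0}
    - {"hand": 0, "dx": -2.1, "dy": 0.2, "dz": 6.7, "turn": 0}
    - {"hand": 0, "dx": -2.1, "dy": 0.2, "dz": 6.7, "turn": 0}
    - {"hand": 0, "dx": -2.1, "dy": 0.2, "dz": 6.7, "turn": 0}
    - {"hand": 0, "dx": -2.1, "dy": 0.2, "dz": 6.7, "turn": 0}
    - {"hand": 0, "dx": -2.1, "dy": 0.2, "dz": 6.7, "turn": 0}
    - {"hand": 0, "dx": 0, "dy": 0, "dz": 0, "turn": 0}

```text
time_s: 22.08
tool_pos: [0.5469, 0.2548, 0.2489]
eef_rot: [-3.136, 0.172, -0.002]
force: [-5.3, 0.1, -3.3]
finger_gap: 0.0146
finger_force: 107.5
```

Call:
move_arm:
  increments:
    - {"hand": 0, "dx": -1.8, "dy": 0.2, "dz": 5.7, "turn": 0}
    - {"hand": 0, "dx": 0, "dy": 0, "dz": 0, "turn": 0}
    - {"hand": 0, "dx": -1.8, "dy": 0.2, "dz": 5.7, "turn": 0}
    - {"hand": 0, "dx": -1.8, "dy": 0.2, "dz": 5.7, "turn": 0}
    - {"hand": 0, "dx": -1.8, "dy": 0.2, "dz": 5.7, "turn": 0}
    - {"hand": 0, "dx": -1.8, "dy": 0.2, "dz": 5.7, "turn": 0}
    - {"hand": 0, "dx": -1.8, "dy": 0.2, "dz": 5.7, "turn": 0}
    - {"hand": 0, "dx": 0, "dy": 0, "dz": 0, "turn": 0}

```text
time_s: 23.08
tool_pos: [0.5359, 0.2559, 0.2826]
eef_rot: [-3.136, 0.172, -0.001]
force: [-6.0, 0.6, -3.4]
finger_gap: 0.0147
finger_force: 107.4
```

```bash
python3 -c "
from h import *
show('c4',.38)"
```

```text
23.075 [0.5359 0.2559 0.2826] F [-5.9814  0.6294 -3.393 ] tau [0.1984 2.4425 0.0272] gap 0.014690014561311509 tip in cup mm [21.9531 -0.2395 98.3024]
```

View pics/c4.png

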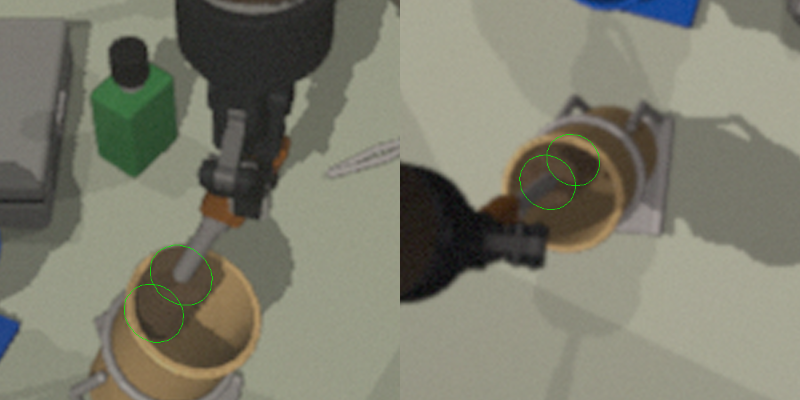

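Near the mouth on the upper wall: z≈98 mm, x≈+20, about 6 N. The scrubbing is done. Now I'll stand the brush upright again by levering it over the upper rim with a softer grip.

Call:
move_arm:
  increments:
    - {"hand": 0, "dx": 0, "dy": 0, "dz": 0, "turn": 0}
    - {"hand": 0, "dx": 0, "dy": 0, "dz": 0, "turn": 0}
    - {"hand": 0, "dx": 5, "dy": -0.5, "dz": 1.8, "turn": 0}
    - {"hand": 0, "dx": 5, "dy": -0.5, "dz": 1.8, "turn": 0}
    - {"hand": 0, "dx": 5, "dy": -0.5, "dz": 1.6, "turn": 0}
    - {"hand": 0, "dx": 5, "dy": -0.5, "dz": 1.4, "turn": 0}
  force: 50

```text
time_s: 23.92
tool_pos: [0.5561, 0.2538, 0.2898]
eef_rot: [-3.136, 0.172, -0.001]
force: [-6.9, 0.4, -0.4]
finger_gap: 0.0149
finger_force: 108.2
```

Call:
move_arm:
  increments:
    - {"hand": 0, "dx": 5, "dy": -0.5, "dz": 1.2, "turn": 0}
    - {"hand": 0, "dx": 5, "dy": -0.5, "dz": 1, "turn": 0}
    - {"hand": 0, "dx": 5, "dy": -0.5, "dz": 0.8, "turn": 0}
    - {"hand": 0, "dx": 5, "dy": -0.5, "dz": 0.6, "turn": 0}

```text
time_s: 24.42
tool_pos: [0.5763, 0.2519, 0.2938]
eef_rot: [-3.136, 0.172, -0.003]
force: [-7.5, 0.7, 0.9]
finger_gap: 0.0147
finger_force: 108.3
```

Call:
move_arm:
  increments:
    - {"hand": 0, "dx": 5, "dy": -0.5, "dz": 0.4, "turn": 0}
    - {"hand": 0, "dx": 5, "dy": -0.5, "dz": 0.2, "turn": 0}
    - {"hand": 0, "dx": 4, "dy": -0.4, "dz": 0, "turn": 0}
    - {"hand": 0, "dx": -8, "dy": 0.8, "dz": 0, "turn": 0}
    - {"hand": 0, "dx": -4, "dy": 0, "dz": 15, "turn": 0}
    - {"hand": 0, "dx": 0, "dy": 0, "dz": 40, "turn": 0}
    - {"hand": 0, "dx": 0, "dy": 0, "dz": 30, "turn": 0}
    - {"hand": 0, "dx": 0, "dy": 0, "dz": 0, "turn": 0}

```text
time_s: 25.42
tool_pos: [0.58, 0.2516, 0.3832]
eef_rot: [-3.131, 0.172, -0.017]
force: [0.2, 0.4, -1.3]
finger_gap: 0.0152
finger_force: 108.1
```

```bash
cat > tilt.py <<'E'
from h import *
s=r.state();print(s["time_s"],s["tool_pos"],s["force"],s["eef_rot"])
g=s["tool_pos"]+np.array([0,0,.0187]);im,K,T=cam("side")
hs=cv2.cvtColor(im,cv2.COLOR_BGR2HSV);np.save("side_last.npy",im)
from scipy.spatial.transform import Rotation as Ro
R=Ro.from_rotvec(s["eef_rot"]).as_matrix();y=R[:,1];y[2]=0;y/=np.linalg.norm(y);l=np.cross(y,[0,0,1]);l*=-1 if l@[-1,0.1,0]<0 else 1
print("closing",y,"tilt dir",l)
ph=np.linspace(0,2*np.pi,40);res=[]
gray=cv2.GaussianBlur(cv2.cvtColor(im,cv2.COLOR_BGR2LAB),(3,3),0).astype(float)
def score(t,L,d):
    ax=l*np.sin(t)+np.array([0,0,np.cos(t)]);e=np.cross(ax,y);tip=g-ax*L+d*e
    rg=lambda z,R:tip+ax*z+R*(np.outer(np.cos(ph),e)+np.outer(np.sin(ph),y))
    q=cv2.convexHull(proj(K,T,np.vstack([rg(.002,.0195),rg(.053,.0195)])).astype(np.float32))
    m=np.zeros(im.shape[:2],np.uint8);cv2.fillConvexPoly(m,np.round(q*16).astype(int),1,shift=4)
    o=cv2.dilate(m,np.ones((7,7)))-cv2.dilate(m,np.ones((3,3)))
    a=gray[m>0];b=gray[o>0];return np.linalg.norm(np.median(a,0)-b,axis=1).mean()-2*np.linalg.norm(a-np.median(a,0),axis=1).mean()*.5,tip,ax
for t in np.arange(-.3,.6,.02):
    for L in(.170,.174,.178):
        for d in(-.004,0,.004): res.append((score(t,L,d)[0],t,L,d))
res.sort(reverse=True);print(np.array(res[:8]));print(score(*res[0][1:])[1:])
E
python3 tilt.py
```

```text
25.425 [0.58   0.2516 0.3832] [ 0.1955  0.3524 -1.2546] [-3.131   0.1725 -0.0171]
closing [-0.1098 -0.994   0.    ] tilt dir [-0.994   0.1098  0.    ]
[[52.2146  0.02    0.174   0.    ]
 [51.0354  0.      0.174   0.004 ]
 [50.3492  0.02    0.17    0.    ]
 [49.9932  0.02    0.178   0.    ]
 [49.5258  0.04    0.174  -0.004 ]
 [49.0556  0.      0.17    0.004 ]
 [48.5722  0.      0.178   0.004 ]
 [48.3422  0.06    0.174  -0.004 ]]
(array([0.5834, 0.2512, 0.2279]), array([-0.0199,  0.0022,  0.9998]))
```

The brush is upright again in the grip (tilt 0.02 rad). I'll check that the mug hasn't moved, by template match against the first pictures.

Run:
```python
from h import *
for n,(x,y,w,h) in(("top",(408,188,20,16)),("side",(305,155,45,30))):
    o=cv2.imread(f"pics/{n}0.png");im=cam(n)[0];t=o[y:y+h,x:x+w];m=cv2.matchTemplate(im[y-15:y+h+15,x-15:x+w+15],t,cv2.TM_CCOEFF_NORMED);_,v,_,p=cv2.minMaxLoc(m);print(n,v,p[0]-15,p[1]-15)
```

```text
top 0.9918003082275391 0 0
side 0.1716044694185257 -13 -15
```

Call:
move_arm:
  increments:
    - {"hand": 0, "dx": 0, "dy": -20, "dz": 0, "turn": -6}
    - {"hand": 0, "dx": 0, "dy": -45, "dz": 0, "turn": -6}
    - {"hand": 0, "dx": 0, "dy": -50, "dz": 0, "turn": -6}
    - {"hand": 0, "dx": 0, "dy": -50, "dz": 0, "turn": -6}
    - {"hand": 0, "dx": 0, "dy": -50, "dz": 0, "turn": -6}
    - {"hand": 0, "dx": 0, "dy": -50, "dz": 0, "turn": -6}
    - {"hand": 0, "dx": 0, "dy": -50, "dz": 0, "turn": -6}
    - {"hand": 0, "dx": 0, "dy": -50, "dz": 0, "turn": -6}
    - {"hand": 0, "dx": 0, "dy": -50, "dz": 0, "turn": -6}
    - {"hand": 0, "dx": 0, "dy": -45, "dz": 0, "turn": -6}
    - {"hand": 0, "dx": -6, "dy": -25, "dz": 0, "turn": -3.7}
    - {"hand": 0, "dx": 0, "dy": -11, "dz": 0, "turn": 0}
    - {"hand": 0, "dx": 0, "dy": 0, "dz": 0, "turn": 0}

```text
time_s: 27.2
tool_pos: [0.5722, -0.2449, 0.3767]
eef_rot: [2.573, -1.802, -0.002]
force: [-0.4, 0.1, -1.4]
finger_gap: 0.0151
finger_force: 107.9
```

```bash
sed -i 's/@\[-1,0.1,0\]/@[-.3,1,0]/' tilt.py; python3 tilt.py
```

```text
27.2 [ 0.5722 -0.2449  0.3767] [-0.3645  0.1497 -1.3715] [ 2.5733 -1.8016 -0.0016]
closing [-0.9396 -0.3421  0.    ] tilt dir [-0.3421  0.9396  0.    ]
[[37.1354 -0.02    0.17    0.    ]
 [36.9722 -0.04    0.17    0.    ]
 [36.9214  0.      0.174   0.    ]
 [36.8414  0.      0.17   -0.004 ]
 [36.7835 -0.02    0.17   -0.004 ]
 [36.5175  0.04    0.174  -0.004 ]
 [36.4455 -0.02    0.174   0.004 ]
 [36.2847 -0.04    0.174   0.004 ]]
(array([ 0.571 , -0.2417,  0.2254]), array([ 0.0068, -0.0188,  0.9998]))
```

The top view shows the mug unmoved. The side template match failed, probably because the arm blocked the view. The tip is over the mug's middle, so I'll lower it.

Call:
move_arm:
  increments:
    - {"hand": 0, "dx": 1, "dy": 0, "dz": -40, "turn": 0}
    - {"hand": 0, "dx": 0, "dy": 0, "dz": -45, "turn": 0}
    - {"hand": 0, "dx": 0, "dy": 0, "dz": -45, "turn": 0}
    - {"hand": 0, "dx": 0, "dy": 0, "dz": -40, "turn": 0}
    - {"hand": 0, "dx": 0, "dy": 0, "dz": -20, "turn": 0}
    - {"hand": 0, "dx": 0, "dy": 0, "dz": -10, "turn": 0}
    - {"hand": 0, "dx": 0, "dy": 0, "dz": -3, "turn": 0}
    - {"hand": 0, "dx": 0, "dy": 0, "dz": 0, "turn": 0}

```text
time_s: 28.25
tool_pos: [0.5737, -0.2446, 0.1755]
eef_rot: [-2.574, 1.801, -0.003]
force: [-1.1, 0.9, -1.1]
finger_gap: 0.0148
finger_force: 107.9
```

Call:
move_arm:
  increments:
    - {"hand": 0, "dx": 0, "dy": 0, "dz": -2, "turn": 0}
    - {"hand": 0, "dx": 0, "dy": 0, "dz": -2, "turn": 0}
    - {"hand": 0, "dx": 0, "dy": 0, "dz": 0, "turn": 0}

```text
time_s: 28.62
tool_pos: [0.573, -0.2449, 0.1705]
eef_rot: [-2.573, 1.802, 0.0]
force: [-0.2, 0.0, -0.4]
finger_gap: 0.0148
finger_force: 107.9
```

Call:
move_arm:
  increments:
    - {"hand": 0, "dx": 0, "dy": 0, "dz": -2, "turn": 0}
    - {"hand": 0, "dx": 0, "dy": 0, "dz": -2, "turn": 0}
    - {"hand": 0, "dx": 0, "dy": 0, "dz": -2, "turn": 0}
    - {"hand": 0, "dx": 0, "dy": 0, "dz": -1, "turn": 0}
    - {"hand": 0, "dx": 0, "dy": 0, "dz": 0, "turn": 0}

```text
time_s: 29.25
tool_pos: [0.5731, -0.2448, 0.1634]
eef_rot: [2.573, -1.802, -0.0]
force: [-0.6, 0.5, -1.2]
finger_gap: 0.0145
finger_force: 107.9
```

Call:
move_arm:
  increments:
    - {"hand": 0, "dx": 0, "dy": 0, "dz": -1.5, "turn": 0}
    - {"hand": 0, "dx": 0, "dy": 0, "dz": -1.5, "turn": 0}
    - {"hand": 0, "dx": 0, "dy": 0, "dz": -1, "turn": 0}
    - {"hand": 0, "dx": 0, "dy": 0, "dz": 0, "turn": 0}

```text
time_s: 29.75
tool_pos: [0.5732, -0.2449, 0.1602]
eef_rot: [2.574, -1.802, 0.001]
force: [-1.7, 0.8, 3.6]
finger_gap: 0.0148
finger_force: 108.5
```

The brush is on the mug floor with about 5 N. I'll hold, open gently, and rise.

Call:
move_arm:
  increments:
    - {"hand": 0, "dx": 0, "dy": 0, "dz": 0, "turn": 0}
    - {"hand": 0, "dx": 0, "dy": 0, "dz": 0, "turn": 0}
    - {"hand": 25, "dx": 0, "dy": 0, "dz": 0, "turn": 0}
    - {"hand": 40, "dx": 0, "dy": 0, "dz": 0, "turn": 0}
    - {"hand": 60, "dx": 0, "dy": 0, "dz": 0, "turn": 0}
    - {"hand": 80, "dx": 0, "dy": 0, "dz": 0, "turn": 0}
    - {"hand": 80, "dx": 0, "dy": 0, "dz": 0, "turn": 0}
    - {"hand": 80, "dx": 0, "dy": 0, "dz": 15, "turn": 0}
    - {"hand": 80, "dx": 0, "dy": 0, "dz": 30, "turn": 0}
    - {"hand": 80, "dx": 0, "dy": 0, "dz": 40, "turn": 0}
    - {"hand": 80, "dx": 0, "dy": 0, "dz": 40, "turn": 0}
    - {"hand": 80, "dx": 0, "dy": 30, "dz": 30, "turn": 0}
    - {"hand": 80, "dx": 0, "dy": 60, "dz": 0, "turn": 0}
    - {"hand": 80, "dx": 0, "dy": 60, "dz": 0, "turn": 0}
    - {"hand": 80, "dx": 0, "dy": 60, "dz": 0, "turn": 0}
    - {"hand": 80, "dx": 0, "dy": 0, "dz": 0, "turn": 0}

```text
time_s: 31.75
tool_pos: [0.5732, -0.0313, 0.316]
eef_rot: [-2.577, 1.794, -0.002]
force: [-0.1, -1.0, 0.8]
finger_gap: 0.0685
finger_force: 0.0
```

Run:
```python
from h import *
s=r.state();print(s["time_s"],s["tool_pos"],s["force"],s["finger_gap"])
for n,(x,y,w,h) in(("top",(395,185,50,60)),("side",(305,100,55,90)),("side",(322,150,35,30))):
    o=cv2.imread(f"pics/{n}0.png");im=cam(n)[0];t=o[y:y+h,x:x+w];m=cv2.matchTemplate(im[y-15:y+h+15,x-15:x+w+15],t,cv2.TM_CCOEFF_NORMED);_,v,_,p=cv2.minMaxLoc(m);print(n,v,p[0]-15,p[1]-15)
```

```text
31.75 [ 0.5732 -0.0313  0.316 ] [-0.0522 -1.0072  0.7754] 0.06848187321411114
top 0.9628866910934448 0 0
side 0.5873326063156128 0 0
side 0.9669681787490845 0 0
```

The mug and brush match the first top view with no shift (0.96), so the brush is standing as it did at the start. Handing in.

```bash
python3 -c "
from cell import r
print(r.hand_in())"
```

```text
the job is handed in; nothing more can be done
None
```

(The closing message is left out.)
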